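# Secure the stud block and hold the angle gauge on its mark

## Task

Turn the red turnbutton fully across to its stop so that it locks the stud block in its nest. Then pick up the blue angle gauge by its black grip, seat the V of its foot on the brass crowned head of the stud and rock it there until the swinging black pointer settles over the red mark. Finish while still holding the gauge there, pressed lightly on the stud head and still, with the pointer on the mark; let nothing else carry it and leave the other things on the bench alone.

Things in the scene. Friction and masses are not known exactly. Their poses are not given: they have to be found in the camera images.
- fixture: Fixed aluminium plate, 130 (x) by 185 mm (y), 15 mm thick. Origin: on the bench under the centre of the square nest that holds the stud block; in its own frame the plate reaches from y = -60 to +125 mm. The nest's dark walls stand 15 mm above the plate. The turnbutton's post is on the +y side, 62 mm from the origin. Place and yaw vary.
- pivot (a point): Vertical pivot axis of the turnbutton, at (0, 62, 46) mm in the fixture's frame, half-way up the thickness of the red bar (94 x 22 x 8 mm, underside 42 mm above the bench). Its tongue reaches 42 mm from the pivot on one side, its tail with the upright black pin lies on the other. Friction about 0.04 N m (1 N at the pin); it stays where it is left.
- turnbutton (a joint): Angle of the red turnbutton, rad. 0 = fully across at its stop: tongue 2 mm above the edge of the stud block, tail and pin towards the fixture's +y. Positive (up to 1.9) = opened, clockwise seen from above: at 1.57 the pin is on the fixture's +x side of the pivot. Starts at 1.1 to 1.7.
- pin_top (a point): Centre of the top of the turnbutton's black pin (12 mm diameter, 30 mm tall, 42 mm from the pivot), 80 mm above the bench; the pin's foot is on the red bar, 50 mm above the bench.
- stud_block: Steel block 60 x 60 x 25 mm, 0.75 kg, loose in the nest (1.5 mm play); in its middle an 18 mm thick stud with a brass crowned head: a lying cylinder of 12 mm radius, 40 mm long along the block's x axis, its axis 60 mm above the underside. Origin: centre of the underside, 15 mm above the bench. Its axes are those of the fixture.
- stud_axis (a point): Centre of the brass crowned head, on the cylinder's axis, 75 mm above the bench.
- gauge: Blue angle gauge, about 0.4 kg, 184 mm tall, upright on the bench at first. Origin: centre of the foot's underside; z up, x out of the white dial face (away from the robot). Foot 44 (x) x 70 (y) x 30 mm with a 90-degree V groove along x below: mouth 34 mm, apex 17 mm up. With the 12 mm radius head in the V, the head's axis runs through the gauge's origin: it rocks about its x axis there.
- grip (a point): Centre of the gauge's black rubber grip, 164 mm above its origin: a block 30 x 30 mm, 40 mm tall (144 to 184 mm above the origin). Grip it across the gauge's y, so that the hand's tilt sets the gauge's tilt; fingertips may reach down to 146 mm. Below it is the dial: a disc of 58 mm radius, 16 mm thick, centre 84 mm above the origin.
- pointer (a joint): Black pendulum pointer, turning about the gauge's x axis; it settles plumb (3 Hz, calm in about 1 s). Rad: 0 = along the gauge's -z; positive = tip towards the gauge's +y (right, looking at the dial). If the gauge leans with its top to its +y by an angle a (rotation by -a about its own x), the pointer settles at +a.
- mark (a joint): Angle of the red mark (7 mm wide) on the dial's rim, same sense as the pointer, 0.14 to 0.38 rad, different each time; it does not move by itself. The pointer is on the mark when the two values differ by less than 0.07 rad.
- mark_tip (a point): Centre of the red mark, on the face of the dial, 50 mm from the dial's centre.
- pointer_tip (a point): Tip of the black pointer, 50 mm from the dial's centre.
- suction_pad: Orange bellows suction pad, 76 mm wide, 55 mm tall, a bystander; origin at the centre of its underside.
- red_bin: Small open red bin, 110 x 90 x 55 mm, a bystander; origin at the centre of its underside.
- flange_hub: Turned steel hub, 70 mm flange, 35 mm tall, a bystander; origin at the centre of its underside.
- nest (a point): Centre of the nest's floor in the fixture, 15 mm above the bench: the stud block's origin stays here.
Not all that is in view belongs to the job. There is more than one size of the fixture; the job needs the middle-sized.

How it is judged:
On the way, in this order (a step that is already met when the one before it is completed fails the run):
1. the turnbutton is turned across to its stop, locking the stud block (value of joint turnbutton below 0.12 rad and contact force between gauge and stud_block below 0.1 N), for 0.2 s.
2. the gauge is seated with its V on the crowned head (distance between gauge and stud_axis below 0.006 m and angle between the x axis of gauge and the x axis of stud_block, either way round below 0.15 rad and contact force between gauge and stud_block above 0.5 N and value of joint turnbutton below 0.12 rad), for 0.2 s.
At the end, for the whole second after the job is handed in: Turnbutton within 0.12 rad of its stop; gauge gripped, its V foot on the head (origin within 6 mm of stud_axis, x axes within 0.15 rad), pressing with 0.5 to 30 N, touching nothing else; pointer still, its tip within 3.5 mm (0.07 rad) of the mark; block within 6 mm of its nest (all of step 2 and contact force between gauge and stud_block below 30 N and distance between pointer_tip and mark_tip below 0.0035 m and velocity of joint pointer between -0.25 and 0.25 rad/s and linear speed of gauge below 0.01 m/s and contact force between the fingers and gauge above 2 N and contact force between gauge and fixture below 0.05 N and contact force between gauge and suction_pad below 0.05 N and contact force between gauge and red_bin below 0.05 N and contact force between gauge and flange_hub below 0.05 N and distance between stud_block and nest below 0.006 m); the arm keeps its last pose, push and grip.
It fails at once if a bystander is disturbed (moved over 30 mm) (distance of any of suction_pad, red_bin, flange_hub from where it was at the start of the episode above 0.03 m).
It fails at once if the gauge is tipped over (angle between gauge's own z axis and vertical above 0.9 rad).
It fails at once if the gauge is rammed on the stud (over 80 N) (contact force between gauge and stud_block above 80 N).
It also fails if it takes over 58 s, if anything falls off the work surface, if the arm or the gripper's body presses on something with over 40 N, if the wrist force passes 120 N, or if a joint passes its speed limit or range.

## Robot

A 6-joint arm with a two-finger parallel gripper is mounted at the origin on the work surface. World frame = base frame: x ahead of the robot, y to its left, z up, the work surface at z = 0. Lengths are in m, angles in rad, forces in N, time in s.
With the tool pointing down it reaches from about 0.35 to 0.975 m from the base axis. Payload 4.9 kg.
Tool frame: the origin (TCP) lies at the very end of the fingers, on their centre line; the grasp point (between the pads) lies 19 mm behind it; y points along the fingers, z is the direction in which the jaws open and shut, and the axes are right-handed (so a half turn about y gives the same grasp; the last joint's range is limited). The gripper opens to 85 mm and grips with 20 to 120 N. Pads are 22 mm wide; open, the fingers measure 114 mm over their backs; the gripper's body (76 mm by 85 mm) begins 54 mm behind the grasp point. The pads swing forward as they close: fully open they stand 13 mm farther back than shut.
Start: joints at [-1.407, 0.053, 1.613, -0, 1.476, -0.119], TCP at [0.174, -0.6, 0.231] pointing down, gripper open.
Joint ranges: [-3.01, 3.01], [-1.01, 2.22], [0.06, 2.58], [-1.02, 4.17], [0.09, 2.62], [-3.14, 3.14]. Speed limits (rad/s): [2.57, 2.57, 3.14, 3.14, 3.14, 3.14].

## Interface

Orientations are given as a rotation vector (axis times angle).
In Python, from station import ctrl gives the robot as it stands.
- The arm moves only by the tool arm_command, never from a script. Its argument "steps" is a list of rows, each a list of 3 entries, a list of its own where there are three numbers: the shift along the tool's x, y, z in m, then the turn, a rotation vector about the tool's x, y, z in degrees, then the opening, from 0 (shut) to 1 (fully open). In form: [[[dx, dy, dz], [ax, ay, az], gripper], ...]. A call has 1 to 5 rows; each row is the pose to reach, as a shift and turn from the pose measured when the call began, along the tool's axes at that moment; what a row does not reach only later rows make up. A row lasts 1/10 s, in which the tool goes at most 50 mm and 8.59 degrees, less where a joint would pass 70% of its speed; a pose out of reach is approached as far as the arm can. A call with a gripper value outside its range is refused whole. The fingers move at their own pace and stop on an object; "force" is the grip in N (left out, the last holds). Time passes only in rows, so rows that repeat a pose let the fingers close. It gives the time, the measured TCP pose, the force and the opening at its end, in the units of the state.
- ctrl.get_obs(): the state, without advancing time (a new reading comes with each control period).
- ctrl.get_image(name): name is "side" or "top"; returns a dict with "img" (400x640x3 uint8, red, green, blue), "camera_matrix" (3x3 intrinsics, pixels), "world_from_camera" (4x4, takes a point from camera to world coordinates). Camera axes: x right, y up, looking along -z (the intrinsics and any distortion apply to the point x, -y, -z); pixel columns grow to the right and rows downward; lengths in m; the calibration is good to about 2 mm. A picture is of the moment at which its call begins. There is no depth.
- ctrl.finish_job(): hands the job in, once; it reports no verdict.
Trained networks look in a picture, given as the dict that the camera call returned (one of the last four; its "shot" number tells which), for a name from the list of things; names that differ only in an ending like _2 or _b are one class to them, and where a whole thing is asked for, a point or a joint stands for the part that bears it (a point fixed in the world has none). Each returns a list of dicts, best first, with "confidence" (0 to 1); they miss things now and then, are a little off and sometimes report something else, mostly with a low value. They report only what shows in the picture. A call takes as long as a camera call. They do not tell look-alikes from the thing itself.
- ctrl.boxes_of(picture, name): "position" ([row, column] in pixels, amid what is visible of it).
The state is a dict: "t": time; "q": joint angles; "dq": joint speeds; "effort": joint torques, N m; "tool_pos": TCP position; "tool_rot": TCP orientation; "contact_force": force on the tool from outside, world axes, zero at the start; "wrist_torque": the same for the moment, N m; "opening": finger opening in m.
Only numpy, scipy, OpenCV 4.12 (cv2) and the standard library are available. Lean on these libraries where they do the work, as an engineer would, in place of code of your own. Each camera call takes 0.05 s, during which the arm holds its last target.

## Working session

There is one attempt and no reset: what is moved stays moved. The work goes in short steps, Python scripts to look and compute and a tool call to move; the robot and the scene stay as the last step left them, time stands still between calls to the robot, and variables do not carry over. Pictures are saved under pics/ and viewed, and the job is handed in when it is done.

Besides the shell and the picture viewer there is one more tool, called as name(argument=value, ...), one argument or row to a line, values as JSON. arm_command: Moves the arm, as the interface text tells. Its arguments: {"type":"object","properties":{"steps":{"type":"array"},"force":{"type":"number"}},"required":["steps"]}

```bash
mkdir -p pics; ls
python3 - <<'E'
from station import ctrl
import cv2,numpy as np
o=ctrl.get_obs()
print({k:np.round(v,3).tolist() for k,v in o.items()})
for n in("top","side"):
    p=ctrl.get_image(n); cv2.imwrite(f"pics/{n}0.png",p["img"][:,:,::-1])
    print(n,p["camera_matrix"].tolist(),np.round(p["world_from_camera"],4).tolist(),[k for k in p])
    for nm in["fixture","turnbutton","pin_top","stud_block","stud_axis","gauge","grip","pointer_tip","mark_tip","mark","suction_pad","red_bin","flange_hub"]:
        try: print(nm,[(np.round(d["position"],1).tolist(),round(d["confidence"],2)) for d in ctrl.boxes_of(p,nm)][:4])
        except Exception as e: print(nm,e)
E
```

```text
pics
{'t': 0.0, 'q': [-1.407, 0.053, 1.614, -0.0, 1.476, -0.119], 'dq': [-0.001, -0.0, 0.0, 0.001, -0.002, -0.0], 'effort': [-0.002, -39.368, -37.018, -0.0, 0.007, 0.0], 'tool_pos': [0.174, -0.6, 0.23], 'tool_rot': [-0.295, 2.072, -2.068], 'contact_force': [-1.08, -0.848, 1.17], 'wrist_torque': [-0.014, -0.018, 0.026], 'opening': 0.085}
top [[387.9500314081182, 0.0, 316.69696065713833], [0.0, 387.9500314081182, 198.36037260043028], [0.0, 0.0, 1.0]] [[0.0003, 0.9968, -0.0805, 0.4929], [-1.0, 0.0002, -0.0024, 0.0168], [-0.0024, 0.0805, 0.9968, 1.2017], [0.0, 0.0, 0.0, 1.0]] ['img', 'camera_matrix', 'world_from_camera', 'shot']
fixture [([212.1, 246.5], 0.8), ([146.6, 226.3], 0.69), ([265.9, 354.0], 0.55)]
turnbutton [([271.7, 338.8], 0.69)]
pin_top [([268.5, 340.0], 0.73), ([211.7, 239.7], 0.61), ([145.3, 215.5], 0.53)]
stud_block [([211.8, 258.1], 0.84)]
stud_axis [([215.7, 264.7], 0.61)]
gauge [([195.9, 390.7], 0.94)]
grip [([192.2, 391.7], 0.64)]
pointer_tip []
mark_tip [([211.2, 241.4], 0.34)]
mark [([215.9, 247.6], 0.38)]
suction_pad [([164.8, 311.3], 0.57)]
red_bin [([235.5, 468.
[... 186 characters left out ...]
186], [0.0, 0.0, 1.0]] [[0.9996, 0.0262, -0.0068, 0.5501], [-0.0207, 0.5779, -0.8158, -0.895], [-0.0174, 0.8157, 0.5783, 0.7686], [0.0, 0.0, 0.0, 1.0]] ['img', 'camera_matrix', 'world_from_camera', 'shot']
fixture [([192.6, 313.8], 0.93), ([253.3, 257.8], 0.88), ([169.2, 374.3], 0.76), ([180.8, 314.3], 0.68)]
turnbutton [([223.6, 255.5], 0.84), ([166.8, 326.4], 0.49), ([162.6, 374.4], 0.41)]
pin_top [([221.0, 253.1], 0.84)]
stud_block [([183.7, 314.3], 0.75)]
stud_axis [([185.7, 316.1], 0.78)]
gauge [([262.3, 337.3], 0.92)]
grip [([261.4, 338.4], 0.94)]
pointer_tip []
mark_tip []
mark []
suction_pad [([218.7, 365.3], 0.56)]
red_bin [([366.2, 284.1], 0.83)]
flange_hub [([161.3, 296.8], 0.51)]
```

View pics/top0.png

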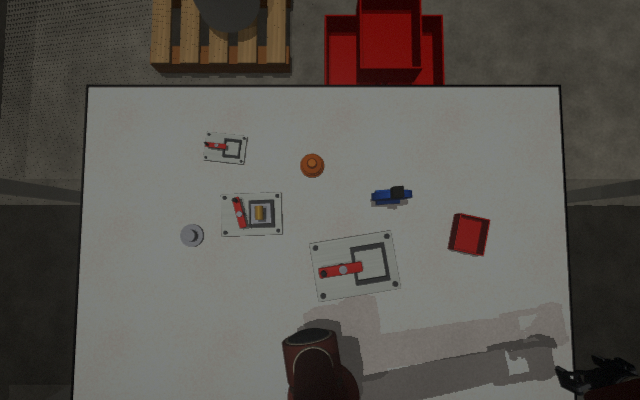

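View pics/side0.png

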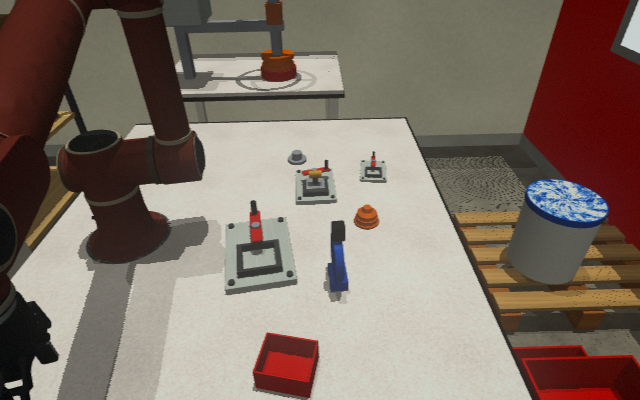

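Run:
```python
import cv2
a=cv2.imread("pics/top0.png");b=cv2.imread("pics/side0.png")
def z(im,x0,y0,w,h,k,n): cv2.imwrite(n,cv2.resize(im[y0:y0+h,x0:x0+w],None,fx=k,fy=k,interpolation=cv2.INTER_CUBIC))
z(a,212,182,80,60,10,"pics/z1.png")
z(b,285,148,60,60,10,"pics/z2.png")
z(a,360,170,60,45,10,"pics/z3.png")
z(b,315,210,50,95,6,"pics/z4.png")
```

```text
(no output)
```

View pics/z1.png

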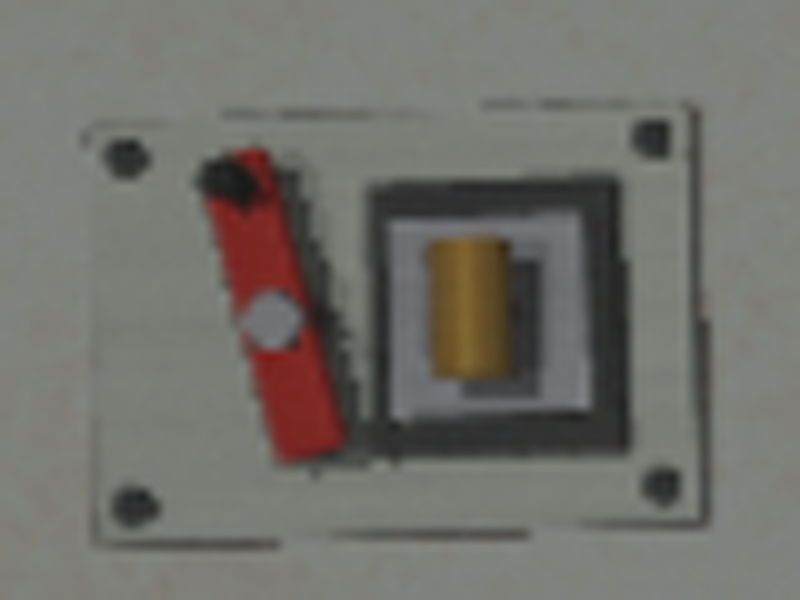

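View pics/z2.png

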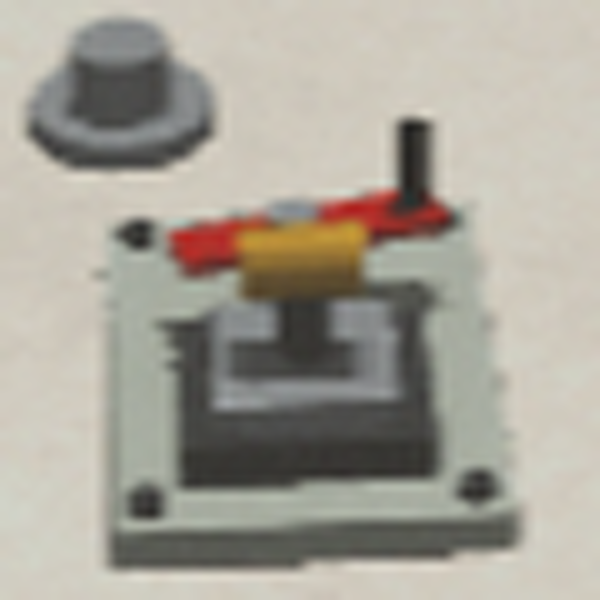

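View pics/z3.png

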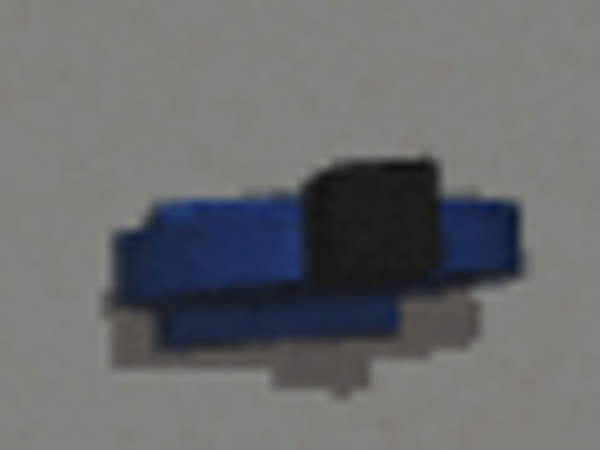

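View pics/z4.png

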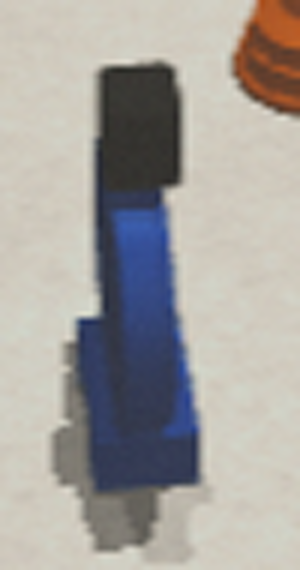

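```bash
cat > h.py <<'E'
import numpy as np
from scipy.optimize import least_squares
from scipy.spatial.transform import Rotation as R
Kt=np.array([[387.95003,0,316.69696],[0,387.95003,198.36037],[0,0,1]])
Ks=np.array([[401.05936,0,320.01863],[0,401.05936,192.48125],[0,0,1]])
from station import ctrl
def proj(P,K,T):
    P=np.atleast_2d(P); c=(np.linalg.inv(T)@np.c_[P,np.ones(len(P))].T).T[:,:3]
    c=c*[1,-1,-1]; q=(K@c.T).T; return q[:,:2]/q[:,2:]
def ray(uv,K,T,z):
    d=np.linalg.inv(K)@[uv[0],uv[1],1]; d=d*[1,-1,-1]; d=T[:3,:3]@d; o=T[:3,3]
    return o+d*(z-o[2])/d[2]
def crop(dst,k,off): return (np.array(dst,float)+.5)/k-.5+np.array(off)
def Rz(a): return R.from_euler('z',a).as_matrix()
E
python3 - <<'E'
from h import *
import pickle
T={};K={}
for n in("top","side"):
    p=ctrl.get_image(n);T[n]=p["world_from_camera"];K[n]=p["camera_matrix"]
pickle.dump((K,T),open("cal.pkl","wb"))
mm=1e-3
# middle fixture
ct=lambda d:crop(d,10,(212,182)); cs=lambda d:crop(d,10,(285,148))
top=[((-65,125,15),0)]
P=[("top",(65,125,15),ct((93,125))),("top",(65,-60,15),ct((692,105))),("top",(-65,-60,15),ct((705,522))),("top",(-65,125,15),ct((95,543))),
("top",(0,0,82),ct((470,308))),("top",(0,62,52),ct((272,318))),
("side",(-65,-60,15),cs((110,532))),("side",(65,-60,15),cs((518,512))),("side",(-65,-60,0),cs((110,566))),("side",(65,-60,0),cs((518,543))),("side",(0,62,52),cs((293,208)))]
def pr(v):
    M=Rz(v[2]);return [proj(M@(np.array(p)*mm)+[v[0],v[1],0],K[n],T[n])[0]-uv for n,p,uv in P]
for sel in(None,):
    r=least_squares(lambda v:np.ravel(pr(v)),[0.45,0.2,0])
    print(np.round(r.x,4)); print(np.round(pr(r.x),2).tolist())
v=r.x
for n,uv,z in(("top",ct((225,178)),.08),("side",cs((415,125)),.08)):
    w=ray(uv,K[n],T[n],z); f=Rz(v[2]).T@(w-[v[0],v[1],0]); d=f[:2]-[0,.062]
    print("pin",w,f,np.hypot(*d),"turn",np.arctan2(d[0],d[1]))
print("brass ends", [ray(ct(d),K["top"],T["top"],.08) for d in((470,240),(470,378))])
print("brass side", [ray(cs(d),K["side"],T["side"],z) for d,z in(((238,240),.08),((370,225),.08))])
# gauge
gt=lambda d:crop(d,10,(360,170)); gs=lambda d:crop(d,6,(315,210))
for d in((303,190),(437,160),(437,277),(305,285)): print("grip",ray(gt(d),K["top"],T["top"],.184))
for d in((160,347),(400,332)): print("foot top",ray(gt(d),K["top"],T["top"],.03))
for d in((100,68),(172,68)): print("grip side",ray(gs(d),K["side"],T["side"],.184))
for d in((92,430),(197,430)): print("foot side",ray(gs(d),K["side"],T["side"],.03))
for d in((100,488),(200,483)): print("foot side",ray(gs(d),K["side"],T["side"],.0))
E
```

```text
[0.5428 0.1886 0.036 ]
[[-0.49, -0.42], [-0.24, -0.57], [-0.33, 0.16], [-0.02, 0.24], [-0.37, -0.02], [0.08, 0.18], [-0.23, 0.07], [-0.06, 0.11], [0.02, 0.45], [-0.08, 0.8], [-0.01, 1.17]]
pin [0.58050997 0.25939029 0.08      ] [0.04026938 0.06940438 0.08      ] 0.0409444448039427 turn 1.388956259766455
pin [0.58228955 0.26351011 0.08      ] [0.04219625 0.0734574  0.08      ] 0.04372408072857602 turn 1.3056623564888175
brass ends [array([0.56250182, 0.18804774, 0.08      ]), array([0.52255985, 0.18755196, 0.08      ])]
brass side [array([0.5231967, 0.1943968, 0.08     ]), array([0.56573036, 0.20137736, 0.08      ])]
grip [ 0.60100886 -0.17351317  0.184     ]
grip [ 0.60896671 -0.20895775  0.184     ]
grip [ 0.57800015 -0.20841303  0.184     ]
grip [ 0.57588296 -0.17366688  0.184     ]
foot top [ 0.56961545 -0.15836626  0.03      ]
foot top [ 0.57417733 -0.23101389  0.03      ]
grip side [ 0.58036986 -0.18385189  0.184     ]
grip side [ 0.60779258 -0.18500138  0.184     ]
foot side [ 0.57510021 -0.22619138  0.03      ]
foot side [ 0.61746917 -0.22773705  0.03      ]
foot side [ 0.57811361 -0.23045933  0.        ]
foot side [ 6.19245853e-01 -2.29292426e-01 -1.11022302e-16]
```

```bash
cat >> h.py <<'E'
import pickle
try: K,T=pickle.load(open("cal.pkl","rb"))
except Exception: pass
def tool(): 
    o=ctrl.get_obs(); return o,np.array(o["tool_pos"]),R.from_rotvec(o["tool_rot"]).as_matrix()
def rel(pos,M):
    o,p,Q=tool()
    return np.round((Q.T@(np.array(pos)-p)),4).tolist(), np.round(np.degrees(R.from_matrix(Q.T@M).as_rotvec()),2).tolist()
def down(a,s=1):
    # tool y down; tool z = horizontal direction at world angle a
    y=np.array([0,0,-1.]);z=np.array([np.cos(a),np.sin(a),0]);return np.c_[np.cross(y,z),y,z]
F=np.array([0.5428,0.1886,0]);FY=0.036
def fx(p): return F+Rz(FY)@np.array(p)
def pin(th,z=.08): return fx([.042*np.sin(th),.062+.042*np.cos(th),z])
def st():
    o,p,Q=tool(); print("t",round(o["t"],2),"pos",np.round(p,4),"zaxis",np.round(Q[:,2],3),"yaxis",np.round(Q[:,1],3),"F",np.round(o["contact_force"],2),"open",round(o["opening"],4),"q",np.round(o["q"],2))
E
python3 - <<'E'
from h import *
st(); print(np.round(tool()[2],3))
print(pin(1.35))
for a in (np.pi/2,-np.pi/2): print(rel(pin(1.35,.14),down(a+.036-.2)))
print(proj(pin(1.35),K["top"],T["top"]))
E
```

```text
t 1.5 pos [ 0.1744 -0.6002  0.2313] zaxis [ 0.279 -0.96   0.   ] yaxis [ 0. -0. -1.] F [ 0.38 -0.42  0.21] open 0.0854 q [-1.41  0.05  1.61  0.    1.48 -0.12]
[[-0.96   0.     0.279]
 [-0.279 -0.    -0.96 ]
 [-0.    -1.     0.   ]]
[0.58119124 0.26122712 0.08      ]
([-0.631, 0.0913, -0.7137], [-0.0, -154.4, 0.0])
([-0.631, 0.0913, -0.7137], [-0.0, 25.6, -0.0])
[[233.42145885 199.11584445]]
```

arm_command(
  steps=[
    [[-0.63, 0, -0.714], [0, 25.6, 0], 0.45],
    [[-0.63, 0, -0.714], [0, 25.6, 0], 0.45],
    [[-0.63, 0, -0.714], [0, 25.6, 0], 0.45],
    [[-0.63, 0, -0.714], [0, 25.6, 0], 0.45],
    [[-0.63, 0, -0.714], [0, 25.6, 0], 0.45],
  ],
)

```text
t: 2.0
tool_pos: [0.2813, -0.3722, 0.2313]
tool_rot: [-0.177, -2.135, 2.136]
contact_force: [0.4, -0.1, 1.6]
opening: 0.0387
```

Run:
```python
from h import *
st(); print(rel(pin(1.35,.20),down(-np.pi/2+.036-.2)))
```

```text
t 2.0 pos [ 0.2813 -0.3722  0.2313] zaxis [-0.164 -0.986  0.   ] yaxis [ 0. -0. -1.] F [ 0.44 -0.08  1.56] open 0.0387 q [-1.08 -0.34  1.97  0.    1.52  0.65]
([-0.1918, 0.0313, -0.6741], [-0.01, -0.05, -0.03])
```

arm_command(
  steps=[
    [[-0.192, 0, -0.674], [0, 0, 0], 0.45],
    [[-0.192, 0, -0.674], [0, 0, 0], 0.45],
    [[-0.192, 0, -0.674], [0, 0, 0], 0.45],
    [[-0.192, 0, -0.674], [0, 0, 0], 0.45],
    [[-0.192, 0, -0.674], [0, 0, 0], 0.45],
  ],
)

```text
t: 2.5
tool_pos: [0.3883, -0.1461, 0.2317]
tool_rot: [-0.179, -2.135, 2.137]
contact_force: [0.0, -0.3, 0.8]
opening: 0.0384
```

Run:
```python
from h import *
st(); print(rel(pin(1.35,.20),down(-np.pi/2+.036-.2)))
```

```text
t 2.5 pos [ 0.3883 -0.1461  0.2317] zaxis [-0.165 -0.986  0.001] yaxis [ 0.002 -0.001 -1.   ] F [ 0.   -0.31  0.76] open 0.0384 q [-0.54 -0.49  2.07 -0.    1.56  1.2 ]
([-0.1232, 0.0316, -0.4336], [-0.05, -0.07, -0.12])
```

arm_command(
  steps=[
    [[-0.123, 0, -0.434], [0, 0, 0], 0.45],
    [[-0.123, 0, -0.434], [0, 0, 0], 0.45],
    [[-0.123, 0, -0.434], [0, 0, 0], 0.45],
    [[-0.123, 0, -0.434], [0, 0, 0], 0.45],
    [[-0.123, 0, -0.434], [0, 0, 0], 0.45],
  ],
)

```text
t: 3.0
tool_pos: [0.495, 0.0804, 0.2319]
tool_rot: [-0.18, -2.136, 2.138]
contact_force: [0.4, -0.7, -0.5]
opening: 0.0382
```

arm_command(
  steps=[
    [[-0.055, 0.03, -0.195], [0, 0, 0], 0.45],
    [[-0.055, 0.05, -0.195], [0, 0, 0], 0.45],
    [[-0.055, 0.06, -0.195], [0, 0, 0], 0.45],
    [[-0.055, 0.08, -0.195], [0, 0, 0], 0.45],
    [[-0.055, 0.08, -0.195], [0, 0, 0], 0.45],
  ],
)

```text
t: 3.5
tool_pos: [0.581, 0.2663, 0.1489]
tool_rot: [-0.174, -2.135, 2.139]
contact_force: [-0.3, -1.2, -0.3]
opening: 0.0383
```

Run:
```python
from h import *
import cv2
st(); print(rel(pin(1.35,.056),down(-np.pi/2+.036-.2)))
p=ctrl.get_image("side"); a=p["img"][130:220,265:365,::-1]
q=ctrl.get_image("top"); b=q["img"][170:260,190:290,::-1]
cv2.imwrite("pics/p1.png",np.hstack([cv2.resize(x,(400,360),interpolation=cv2.INTER_CUBIC) for x in(a,b)]))
```

```text
t 3.5 pos [0.581  0.2663 0.1489] zaxis [-0.161 -0.987  0.002] yaxis [ 0.    -0.002 -1.   ] F [-0.31 -1.17 -0.31] open 0.0383 q [ 0.31  0.15  1.65 -0.    1.34  2.05]
([-0.001, 0.0929, 0.0048], [-0.1, 0.11, -0.02])
```

View pics/p1.png

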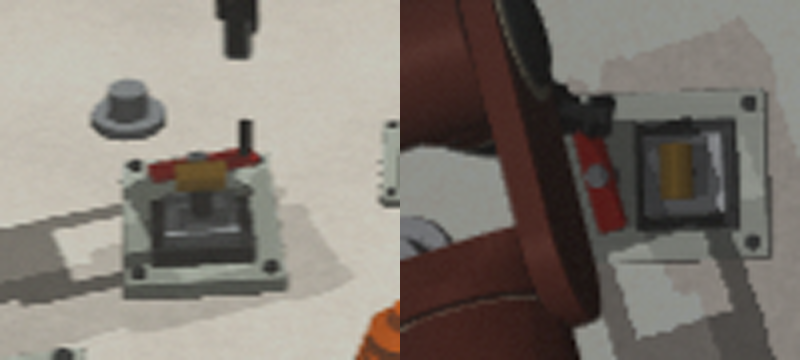

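arm_command(
  steps=[
    [[-0.001, 0.04, 0.005], [0, 0, 0], 0.45],
    [[-0.001, 0.07, 0.005], [0, 0, 0], 0.45],
    [[-0.001, 0.09, 0.005], [0, 0, 0], 0.45],
    [[-0.001, 0.09, 0.005], [0, 0, 0], 0.45],
  ],
)

```text
t: 4.0
tool_pos: [0.5777, 0.2581, 0.0553]
tool_rot: [-0.166, -2.127, 2.139]
contact_force: [-0.4, -0.8, 0.1]
opening: 0.0385
```

Run:
```python
from h import *
import cv2
st(); print(rel(pin(1.35,.056),down(-np.pi/2+.036-.2)))
p=ctrl.get_image("side"); a=p["img"][130:220,265:365,::-1]
cv2.imwrite("pics/p2.png",cv2.resize(a,(800,720)[:2],interpolation=cv2.INTER_CUBIC)[:600])
```

```text
t 4.0 pos [0.5777 0.2581 0.0553] zaxis [-0.162 -0.987  0.006] yaxis [-0.008 -0.005 -1.   ] F [-0.42 -0.76  0.15] open 0.0385 q [ 0.3   0.24  1.71 -0.    1.2   2.04]
([-0.0029, -0.0008, -0.0036], [-0.36, 0.07, 0.41])
```

View pics/p2.png

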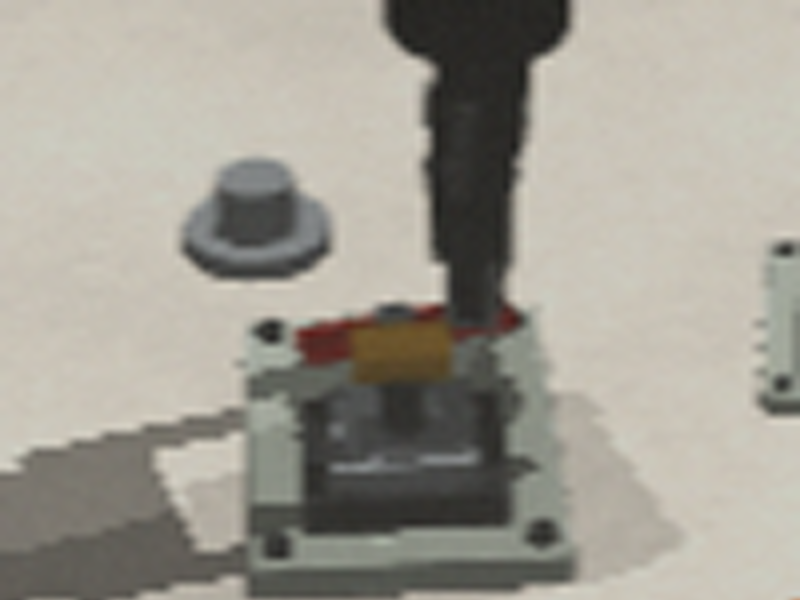

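arm_command(
  steps=[
    [[-0.003, -0.006, -0.003], [0, 0, 0], 0.2],
    [[-0.003, -0.006, -0.003], [0, 0, 0], 0.0],
    [[-0.003, -0.006, -0.003], [0, 0, 0], 0.0],
    [[-0.003, -0.006, -0.003], [0, 0, 0], 0.0],
  ],
  force=20,
)

```text
t: 4.45
tool_pos: [0.5854, 0.2618, 0.0676]
tool_rot: [-0.176, -2.135, 2.14]
contact_force: [0.8, -0.4, 7.1]
opening: 0.0104
```

Run:
```python
from h import *
st()
o,p,Q=tool()
f=Rz(FY).T@(p-F); d=f[:2]-[0,.062]; print(f,np.hypot(*d),np.arctan2(*d))
r0=np.hypot(*d);t0=np.arctan2(*d)
for k in range(1,13):
    th=t0*(1-k/12); w=pin(th,.06); print(k,round(th,2),rel(w,Q)[0])
```

```text
t 4.45 pos [0.5854 0.2618 0.0676] zaxis [-0.162 -0.987  0.002] yaxis [ 0.002 -0.002 -1.   ] F [ 0.84 -0.39  7.05] open 0.0104 q [ 0.31  0.24  1.7  -0.    1.21  2.04]
[0.04524588 0.07166417 0.06760738] 0.04626646566627185 1.3603660503940251
1 1.25 [0.0061, 0.0076, -0.0026]
2 1.13 [0.0087, 0.0076, -0.0066]
3 1.02 [0.0117, 0.0076, -0.0102]
4 0.91 [0.0151, 0.0075, -0.0135]
5 0.79 [0.0189, 0.0075, -0.0164]
6 0.68 [0.023, 0.0075, -0.0188]
7 0.57 [0.0273, 0.0075, -0.0208]
8 0.45 [0.0319, 0.0075, -0.0223]
9 0.34 [0.0365, 0.0075, -0.0232]
10 0.23 [0.0413, 0.0075, -0.0236]
11 0.11 [0.046, 0.0075, -0.0235]
12 0.0 [0.0508, 0.0074, -0.0228]
```

Run:
```python
from h import *
import cv2
p=ctrl.get_image("side"); a=p["img"][130:205,275:375,::-1]
cv2.imwrite("pics/p3.png",cv2.resize(a,(800,600),interpolation=cv2.INTER_CUBIC))
st()
```

```text
t 4.5 pos [0.5855 0.2618 0.0676] zaxis [-0.162 -0.987  0.002] yaxis [ 0.002 -0.002 -1.   ] F [ 0.73 -1.87  6.37] open 0.0108 q [ 0.31  0.24  1.7  -0.    1.21  2.04]
```

View pics/p3.png

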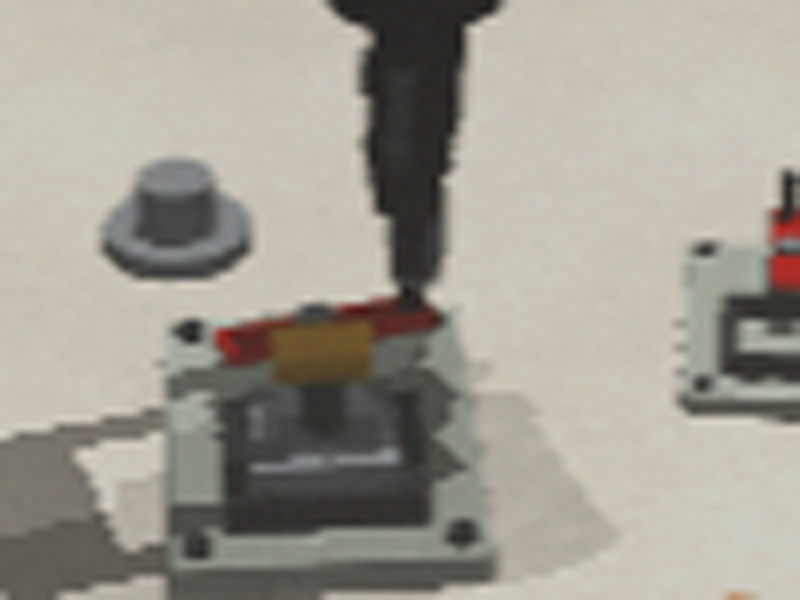

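arm_command(
  steps=[
    [[0.003, 0.002, -0.004], [0, 0, 0], 0.0],
    [[0.006, 0.004, -0.009], [0, 0, 0], 0.0],
    [[0.009, 0.004, -0.013], [0, 0, 0], 0.0],
    [[0.013, 0.004, -0.016], [0, 0, 0], 0.0],
    [[0.017, 0.004, -0.019], [0, 0, 0], 0.0],
  ],
)

```text
t: 5.0
tool_pos: [0.5741, 0.2827, 0.0673]
tool_rot: [-0.182, -2.137, 2.145]
contact_force: [-0.2, -9.1, 10.9]
opening: 0.0112
```

Run:
```python
from h import *
st()
o,p,Q=tool()
f=Rz(FY).T@(p-F); d=f[:2]-[0,.062]; print(f,np.hypot(*d),np.arctan2(*d))
for th in (.6,.5,.4,.3,.2,.1,0,-.05):
    w=pin(th,.064); print(round(th,2),rel(w,Q)[0])
```

```text
t 5.0 pos [0.5741 0.2827 0.0673] zaxis [-0.161 -0.987  0.003] yaxis [ 0.007 -0.004 -1.   ] F [-0.22 -9.05 10.95] open 0.0112 q [ 0.34  0.23  1.7  -0.01  1.2   2.08]
[0.03463516 0.09290324 0.06731023] 0.04641771410073119 0.8422792280532314
0.6 [0.0115, 0.0032, -0.0016]
0.5 [0.0154, 0.0032, -0.003]
0.4 [0.0195, 0.0031, -0.004]
0.3 [0.0236, 0.0031, -0.0047]
0.2 [0.0278, 0.0031, -0.0049]
0.1 [0.032, 0.003, -0.0047]
0 [0.0362, 0.003, -0.0041]
-0.05 [0.0382, 0.003, -0.0036]
```

arm_command(
  steps=[
    [[0.006, 0, -0.002], [0, 0, 0], 0.0],
    [[0.011, 0, -0.004], [0, 0, 0], 0.0],
    [[0.016, 0, -0.005], [0, 0, 0], 0.0],
    [[0.021, 0, -0.006], [0, 0, 0], 0.0],
    [[0.026, 0, -0.006], [0, 0, 0], 0.0],
  ],
)

```text
t: 5.5
tool_pos: [0.5505, 0.291, 0.0678]
tool_rot: [-0.184, -2.134, 2.151]
contact_force: [5.1, -10.0, 1.1]
opening: 0.0106
```

Run:
```python
from h import *
st()
o,p,Q=tool()
f=Rz(FY).T@(p-F); d=f[:2]-[0,.062]; print(f,np.hypot(*d),np.arctan2(*d))
for th in (.2,.1,0,-.05):
    w=pin(th,.064); print(round(th,2),rel(w,Q)[0])
import cv2
p=ctrl.get_image("side"); a=p["img"][130:205,275:375,::-1]
cv2.imwrite("pics/p4.png",cv2.resize(a,(800,600),interpolation=cv2.INTER_CUBIC))
```

```text
t 5.5 pos [0.5505 0.291  0.0678] zaxis [-0.16  -0.987  0.007] yaxis [ 0.01  -0.009 -1.   ] F [  5.09 -10.01   1.08] open 0.0106 q [ 0.37  0.19  1.75 -0.01  1.2   2.11]
[0.01134172 0.1020351  0.06776358] 0.04161062169158881 0.2760610030478619
0.2 [0.0032, 0.0037, -0.0005]
0.1 [0.0074, 0.0037, -0.0004]
0 [0.0116, 0.0036, 0.0003]
-0.05 [0.0136, 0.0036, 0.0007]
```

View pics/p4.png

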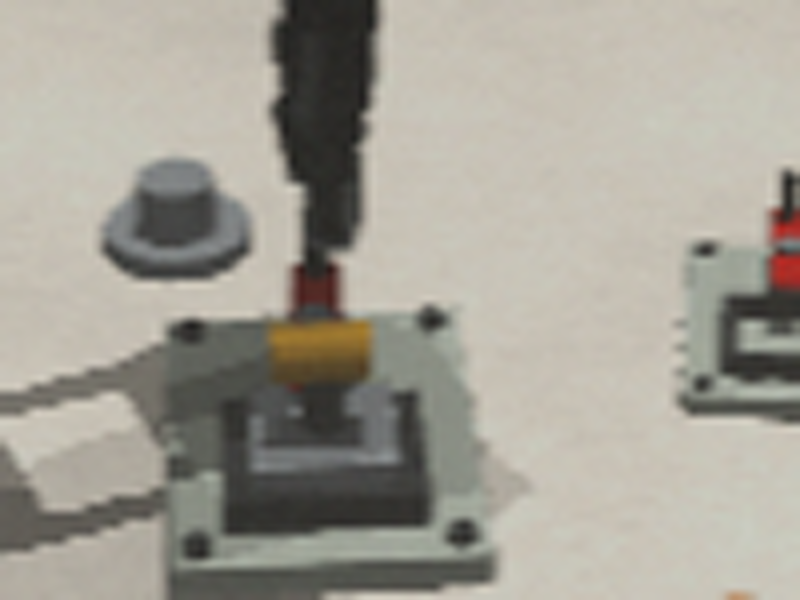

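arm_command(
  steps=[
    [[0.004, 0, 0.002], [0, 0, 0], 0.0],
    [[0.008, 0, 0.003], [0, 0, 0], 0.0],
    [[0.012, 0, 0.003], [0, 0, 0], 0.0],
    [[0.013, 0, 0.003], [0, 0, 0], 0.0],
  ],
)

```text
t: 5.95
tool_pos: [0.5437, 0.2911, 0.0695]
tool_rot: [-0.205, -2.148, 2.154]
contact_force: [25.3, 0.0, -13.3]
opening: 0.0105
```

Run:
```python
from h import *
st()
o,p,Q=tool()
f=Rz(FY).T@(p-F); d=f[:2]-[0,.062]; print(f,np.hypot(*d),np.arctan2(*d))
for th in (0,-.05):
    w=pin(th,.064); print(round(th,2),rel(w,Q)[0])
import cv2
p=ctrl.get_image("side"); a=p["img"][130:205,275:375,::-1]
cv2.imwrite("pics/p5.png",cv2.resize(a,(800,600),interpolation=cv2.INTER_CUBIC))
```

```text
t 5.95 pos [0.5437 0.2911 0.0695] zaxis [-0.16  -0.987  0.   ] yaxis [ 0.03  -0.005 -1.   ] F [ 2.526e+01  1.000e-02 -1.330e+01] open 0.0105 q [ 0.38  0.17  1.77 -0.02  1.18  2.12]
[0.00460033 0.10237349 0.06950611] 0.0406347375350049 0.11345493777330179
0 [0.005, 0.0054, -0.0007]
-0.05 [0.007, 0.0053, -0.0002]
```

View pics/p5.png

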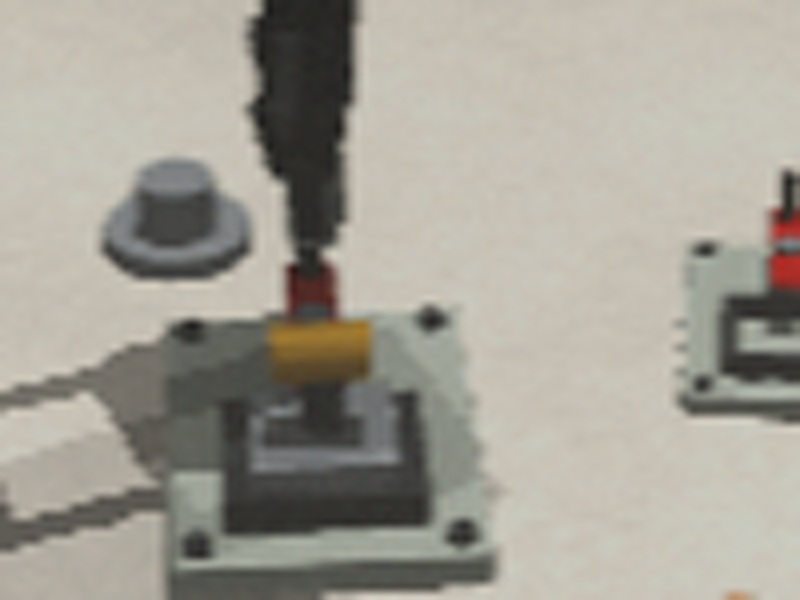

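arm_command(
  steps=[
    [[0.003, 0, 0.0], [0, 0, 0], 0.45],
    [[0.003, 0, 0.0], [0, 0, 0], 0.45],
    [[0.003, 0, 0.0], [0, 0, 0], 0.45],
    [[0.003, -0.05, 0.0], [0, 0, 0], 0.45],
    [[0.003, -0.1, 0.0], [0, 0, 0], 0.45],
  ],
)

```text
t: 6.5
tool_pos: [0.5354, 0.2916, 0.1675]
tool_rot: [-0.198, -2.143, 2.154]
contact_force: [0.6, 0.7, 0.8]
opening: 0.0384
```

Run:
```python
from h import *
st()
G=np.array([.594,-.191]);gy=.055
print(rel([G[0],G[1],.27],down(-np.pi/2+gy)))
import cv2
p=ctrl.get_image("side"); a=p["img"][130:205,275:375,::-1]
cv2.imwrite("pics/p6.png",cv2.resize(a,(800,600),interpolation=cv2.INTER_CUBIC))
```

```text
t 6.5 pos [0.5354 0.2916 0.1675] zaxis [-0.16  -0.987  0.003] yaxis [ 0.023 -0.007 -1.   ] F [0.62 0.71 0.8 ] open 0.0384 q [ 0.38  0.05  1.72 -0.02  1.35  2.12]
([-0.1373, -0.0978, 0.4674], [-0.33, -12.34, -1.33])
```

View pics/p6.png

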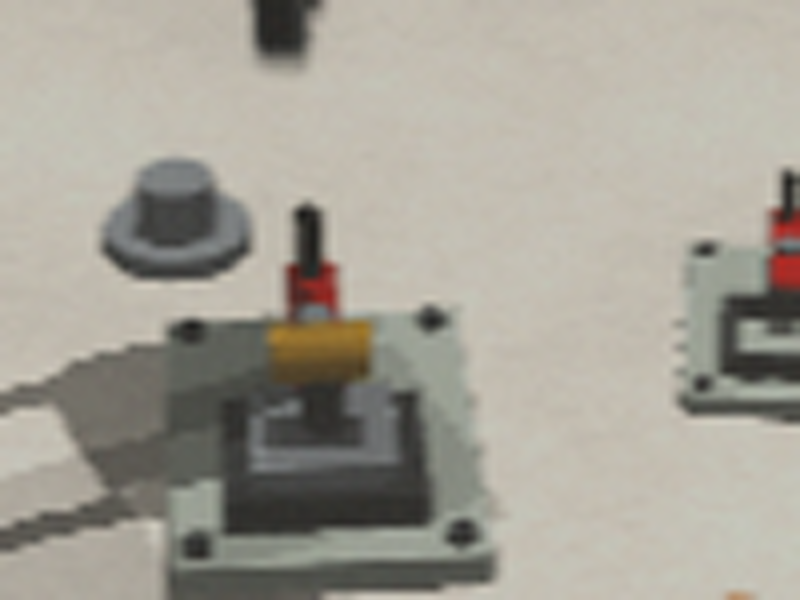

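arm_command(
  steps=[
    [[-0.01, -0.05, 0.03], [0, -4, 0], 0.7],
    [[-0.03, -0.098, 0.08], [0, -12.3, 0], 0.7],
    [[-0.137, -0.098, 0.467], [-0.3, -12.3, -1.3], 0.7],
    [[-0.137, -0.098, 0.467], [-0.3, -12.3, -1.3], 0.7],
    [[-0.137, -0.098, 0.467], [-0.3, -12.3, -1.3], 0.7],
  ],
)

```text
t: 7.05
tool_pos: [0.5655, 0.087, 0.2615]
tool_rot: [-0.041, 2.191, -2.177]
contact_force: [1.2, 0.6, -0.1]
opening: 0.0597
```

Run:
```python
from h import *
st()
G=np.array([.594,-.191]);gy=.055
print(rel([G[0],G[1],.27],down(-np.pi/2+gy)))
for uv in [(275+308/8,130+208/8)]:
    w=ray(uv,K["side"],T["side"],.08); f=Rz(FY).T@(w-F); print(f,np.arctan2(f[0],f[1]-.062))
```

```text
t 7.05 pos [0.5655 0.087  0.2615] zaxis [ 0.056 -0.998 -0.006] yaxis [ 0.018  0.007 -1.   ] F [ 1.2   0.59 -0.07] open 0.0597 q [ 0.02 -0.1   1.71  0.01  1.51  1.53]
([-0.0131, -0.01, 0.2791], [0.36, 0.05, -1.08])
[0.00139519 0.1039844  0.08      ] 0.033218854671804986
```

arm_command(
  steps=[
    [[-0.013, -0.01, 0.279], [0.3, 0, -1.1], 0.7],
    [[-0.013, -0.01, 0.279], [0.3, 0, -1.1], 0.7],
    [[-0.013, -0.01, 0.279], [0.3, 0, -1.1], 0.7],
    [[-0.013, -0.01, 0.279], [0.3, 0, -1.1], 0.7],
    [[-0.013, -0.01, 0.279], [0.3, 0, -1.1], 0.7],
  ],
)

```text
t: 7.55
tool_pos: [0.5905, -0.1618, 0.2688]
tool_rot: [-0.062, 2.195, -2.191]
contact_force: [0.5, 0.9, -0.2]
opening: 0.0599
```

arm_command(
  steps=[
    [[0, 0, 0.026], [0, 0, 0], 0.7],
    [[0, 0, 0.026], [0, 0, 0], 0.7],
  ],
)

```text
t: 7.75
tool_pos: [0.5914, -0.1908, 0.268]
tool_rot: [-0.059, 2.198, -2.193]
contact_force: [-0.8, 0.1, 0.8]
opening: 0.0596
```

Run:
```python
from h import *
import cv2
st()
G=np.array([.594,-.191]);gy=.055
print(rel([G[0],G[1],.27],down(-np.pi/2+gy)))
p=ctrl.get_image("side"); a=p["img"][180:300,290:390,::-1]
q=ctrl.get_image("top"); b=q["img"][170:230,350:430,::-1]
cv2.imwrite("pics/p7.png",cv2.resize(a,(500,600),interpolation=cv2.INTER_CUBIC))
cv2.imwrite("pics/p7t.png",np.hstack([q["img"][180:240,210:300,::-1],q["img"][165:225,350:440,::-1]]).repeat(4,0).repeat(4,1))
```

```text
t 7.75 pos [ 0.5914 -0.1908  0.268 ] zaxis [ 0.052 -0.999 -0.002] yaxis [-0.002  0.002 -1.   ] F [-0.82  0.07  0.81] open 0.0596 q [-0.43  0.03  1.58  0.    1.54  1.09]
([-0.0026, -0.002, 0.0003], [0.13, -0.18, 0.08])
```

View pics/p7.png

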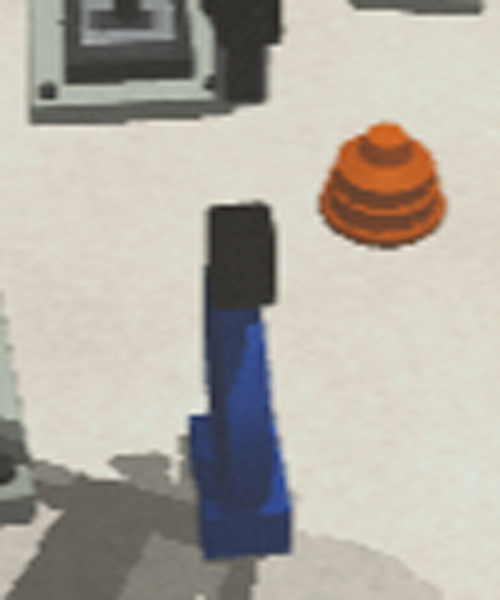

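View pics/p7t.png

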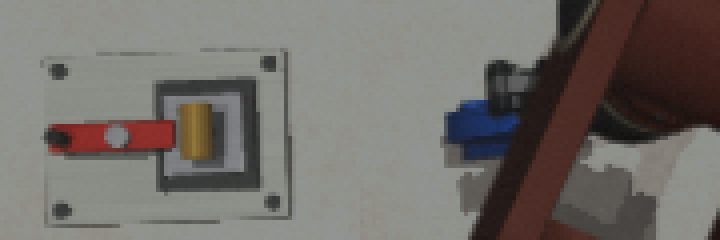

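arm_command(
  steps=[
    [[-0.003, 0.04, 0], [0, 0, 0], 0.7],
    [[-0.003, 0.075, 0], [0, 0, 0], 0.7],
    [[-0.003, 0.1, 0], [0, 0, 0], 0.7],
    [[-0.003, 0.113, 0], [0, 0, 0], 0.7],
    [[-0.003, 0.113, 0], [0, 0, 0], 0.7],
  ],
)

```text
t: 8.35
tool_pos: [0.5933, -0.1849, 0.1528]
tool_rot: [-0.068, 2.201, -2.189]
contact_force: [-0.0, -0.8, -0.9]
opening: 0.0601
```

Run:
```python
from h import *
import cv2
st()
p=ctrl.get_image("side"); a=p["img"][180:300,290:390,::-1]
cv2.imwrite("pics/p8.png",cv2.resize(a,(500,600),interpolation=cv2.INTER_CUBIC))
```

```text
t 8.35 pos [ 0.5933 -0.1849  0.1528] zaxis [ 0.057 -0.998 -0.006] yaxis [-0.005  0.005 -1.   ] F [-0.02 -0.85 -0.87] open 0.0601 q [-0.42  0.11  1.69  0.    1.35  1.09]
```

View pics/p8.png

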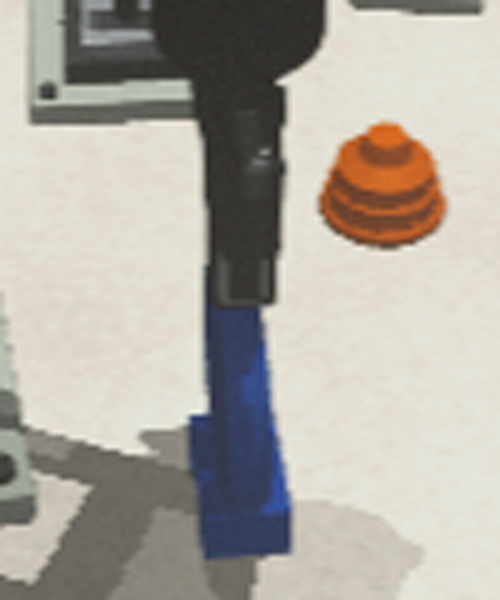

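arm_command(
  steps=[
    [[0.001, 0, 0.006], [0, 0, 0], 0.4],
    [[0.001, 0, 0.006], [0, 0, 0], 0.2],
    [[0.001, 0, 0.006], [0, 0, 0], 0.0],
    [[0.001, 0, 0.006], [0, 0, 0], 0.0],
    [[0.001, 0, 0.006], [0, 0, 0], 0.0],
  ],
  force=70,
)

```text
t: 8.9
tool_pos: [0.5952, -0.1931, 0.1576]
tool_rot: [-0.06, 2.193, -2.191]
contact_force: [0.0, -3.4, 6.2]
opening: 0.0291
```

Run:
```python
from h import *
st()
```

```text
t 8.9 pos [ 0.5952 -0.1931  0.1576] zaxis [ 0.057 -0.998 -0.001] yaxis [ 0.002  0.001 -1.   ] F [ 0.02 -3.42  6.25] open 0.0291 q [-0.43  0.11  1.68  0.    1.35  1.08]
```

arm_command(
  steps=[
    [[0, -0.02, 0], [0, 0, 0], 0.0],
    [[0, -0.06, 0], [0, 0, 0], 0.0],
    [[0, -0.1, 0], [0, 0, 0], 0.0],
    [[0, -0.12, 0], [0, 8, 0], 0.0],
    [[0, -0.12, 0], [0, 16, 0], 0.0],
  ],
)

```text
t: 9.4
tool_pos: [0.5961, -0.1934, 0.2816]
tool_rot: [-0.249, -2.104, 2.103]
contact_force: [0.1, -0.0, -4.5]
opening: 0.0288
```

arm_command(
  steps=[
    [[0, 0, 0], [0, 60, 0], 0.0],
    [[0, 0, 0], [0, 60, 0], 0.0],
    [[0, 0, 0], [0, 60, 0], 0.0],
    [[0, 0, 0], [0, 60, 0], 0.0],
    [[0, 0, 0], [0, 60, 0], 0.0],
  ],
)

```text
t: 9.9
tool_pos: [0.5952, -0.1927, 0.2793]
tool_rot: [-0.869, -1.634, 1.627]
contact_force: [0.6, -0.3, -4.3]
opening: 0.0288
```

arm_command(
  steps=[
    [[0, 0, 0], [0, 20, 0], 0.0],
    [[0, 0, 0], [0, 20, 0], 0.0],
    [[0, 0, 0], [0, 20, 0], 0.0],
    [[0, 0, 0], [0, 20, 0], 0.0],
    [[0, 0, 0], [0, 20, 0], 0.0],
  ],
)

```text
t: 10.4
tool_pos: [0.5946, -0.1923, 0.2778]
tool_rot: [-1.081, -1.389, 1.383]
contact_force: [-0.1, -0.2, -3.6]
opening: 0.029
```

Run:
```python
from h import *
import cv2
st()
p=ctrl.get_image("side"); print(proj(tool()[1]-[0,0,.09],K["side"],T["side"]))
for n in("mark_tip","pointer_tip","mark","pointer"): print(n,[(np.round(d["position"],1).tolist(),round(d["confidence"],2)) for d in ctrl.boxes_of(p,n)][:3])
cv2.imwrite("pics/p9f.png",p["img"][:,:,::-1])
st()
```

```text
t 10.4 pos [ 0.5946 -0.1923  0.2778] zaxis [-0.97  -0.242 -0.001] yaxis [ 0.     0.005 -1.   ] F [-0.05 -0.25 -3.57] open 0.029 q [-0.43  0.03  1.56  0.    1.55  2.46]
[[337.73955524 221.69658329]]
mark_tip [([223.8, 338.5], 0.36)]
pointer_tip [([225.4, 339.5], 0.58)]
mark []
pointer [([224.5, 338.7], 0.47), ([181.8, 315.5], 0.15)]
t 10.65 pos [ 0.5951 -0.1926  0.2791] zaxis [-0.971 -0.241 -0.003] yaxis [ 0.002  0.003 -1.   ] F [ 0.51  0.78 -4.5 ] open 0.0289 q [-0.43  0.03  1.56  0.    1.55  2.46]
```

View pics/p9f.png

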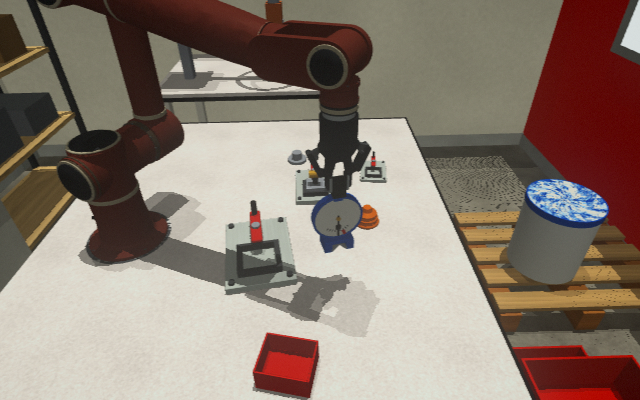

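```bash
cat >> h.py <<'E'
def dial(img,n,D=.1576,ox=0.,face=.008,S=5,half=62):
    """rectify dial: output px = S*mm; columns gauge y, rows -gauge z"""
    import cv2
    o,p,Q=tool(); gx,gy,gz=-Q[:,0],-Q[:,2],-Q[:,1]
    O=p-D*gz+gx*ox
    src=[];dst=[]
    for y,z in((-half,-half),(half,-half),(half,half),(-half,half)):
        P=O+gx*face+gy*y*1e-3+gz*(.084+z*1e-3); src.append(proj(P,K[n],T[n])[0]); dst.append(((y+half)*S,(half-z)*S))
    H=cv2.getPerspectiveTransform(np.float32(src),np.float32(dst))
    return cv2.warpPerspective(img,H,(2*half*S,)*2,flags=cv2.INTER_CUBIC),H
E
python3 - <<'E'
from h import *
import cv2
p=ctrl.get_image("side")
im,H=dial(p["img"],"side",S=4)
im=im.copy()
cv2.imwrite("pics/d1.png",im[:,:,::-1])
print(R.from_matrix(tool()[2]).as_rotvec())
E
```

```text
[-1.08415253 -1.38959011  1.38253066]
```

View pics/d1.png

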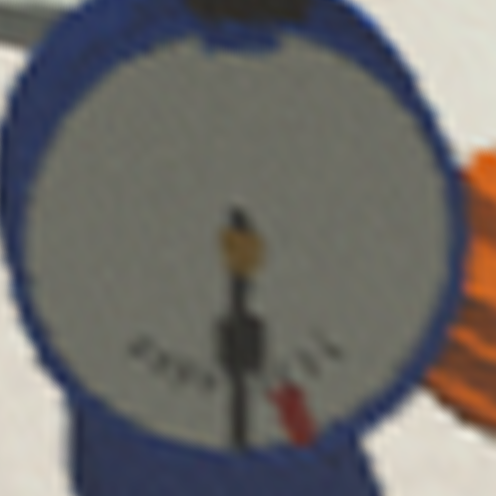

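Run:
```python
import cv2,numpy as np
im=cv2.imread("pics/d1.png").astype(float)
b,g,r=im[...,0],im[...,1],im[...,2]
m=(r-np.maximum(b,g)>35); m[:350]=0; m[:,400:]=0; m[:,:245]=0
ys,xs=np.nonzero(m); print(len(xs),xs.mean(),ys.mean(),xs.min(),xs.max(),ys.min(),ys.max())
w=(r-g).clip(0)*m
for c in((240,247),(238,245)):
    rr=np.hypot(xs-c[0],ys-c[1]);a=np.arctan2(xs-c[0],ys-c[1]); print(a.mean(),a.min(),a.max(),rr.min(),rr.max())
    for lo in range(140,220,12):
        s=(rr>=lo)&(rr<lo+12); 
        if s.any(): print(lo,s.sum(),a[s].mean())
# dial disc: grey mask ellipse fit
gm=((abs(r-g)<25)&(abs(g-b)<30)&(r>70)).astype(np.uint8)
gm[:, 470:]=0
n,l,st,ce=cv2.connectedComponentsWithStats(gm); k=l[200,150]; cs,_=cv2.findContours((l==k).astype(np.uint8),cv2.RETR_EXTERNAL,cv2.CHAIN_APPROX_NONE)
print(st[k], cv2.fitEllipse(cv2.convexHull(max(cs,key=len))))
```

```text
1124 294.2348754448399 415.2108540925267 277 310 390 442
0.3116455134661109 0.23579056028370637 0.37934087647459946 150.2165104108067 204.9243762952568
140 19 0.3025038577606879
152 261 0.3069295519761776
164 259 0.3115392233763286
176 276 0.31328175887797277
188 253 0.3155398164339099
200 56 0.3115602305375793
0.3188876561264821 0.24497866312686414 0.38624025922728045 152.73833834371774 207.44637861384805
152 223 0.3139659183149846
164 260 0.319093896919387
176 274 0.3188075250187264
188 266 0.32261294012056035
200 101 0.31962978787805607
[    23     34    428    417 133097] ((237.0961456298828, 239.4033203125), (421.9666748046875, 429.0437316894531), 71.83636474609375)
```

arm_command(
  steps=[
    [[0, 0, 0], [6, 0, 0], 0.0],
    [[0, 0, 0], [12, 0, 0], 0.0],
    [[0, 0, 0], [18.1, 0, 0], 0.0],
    [[0, 0, 0], [18.1, 0, 0], 0.0],
    [[0, 0, 0], [18.1, 0, 0], 0.0],
  ],
)

```text
t: 11.2
tool_pos: [0.5956, -0.1924, 0.2786]
tool_rot: [-0.876, -1.125, 1.539]
contact_force: [0.1, -0.6, -4.8]
opening: 0.0287
```

arm_command(
  steps=[
    [[0, 0, 0], [0, 0, 0], 0.0],
    [[0, 0, 0], [0, 0, 0], 0.0],
    [[0, 0, 0], [0, 0, 0], 0.0],
    [[0, 0, 0], [0, 0, 0], 0.0],
    [[0, 0, 0], [0, 0, 0], 0.0],
  ],
)

```text
t: 11.7
tool_pos: [0.5954, -0.1925, 0.2789]
tool_rot: [-0.876, -1.125, 1.539]
contact_force: [-0.4, 1.3, -4.1]
opening: 0.0289
```

```bash
cat >> h.py <<'E'
def tilt():
    Q=tool()[2]; gx,gy,gz=-Q[:,0],-Q[:,2],-Q[:,1]
    # lean a: pointer angle; plumb dir in gauge frame
    d=np.array([gx[2],gy[2],gz[2]])*-1
    return np.arctan2(d[1],-d[2]), gx
E
python3 - <<'E'
from h import *
import cv2
st();print(tilt())
p=ctrl.get_image("side")
im,H=dial(p["img"],"side",S=4)
cv2.imwrite("pics/d2.png",im[:,:,::-1])
E
```

```text
t 11.7 pos [ 0.5954 -0.1925  0.2789] zaxis [-0.924 -0.231  0.305] yaxis [-0.297 -0.071 -0.952] F [-0.37  1.28 -4.1 ] open 0.0289 q [-0.36  0.21  1.38 -0.18  1.8   2.52]
(np.float64(0.31037972309974826), array([ 0.24124462, -0.97045993, -0.00292689]))
```

View pics/d2.png

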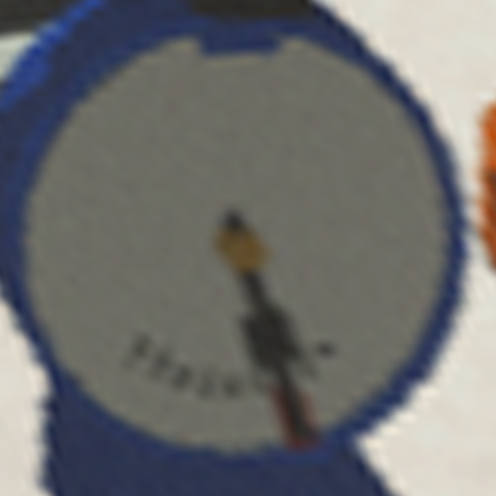

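```bash
cat >> h.py <<'E'
def gaugeR(yaw,a):
    gx=np.array([np.cos(yaw),np.sin(yaw),0]);y0=np.array([-np.sin(yaw),np.cos(yaw),0]);z0=np.array([0,0,1.])
    gz=np.cos(a)*z0+np.sin(a)*y0; gy=np.cross(gz,gx)
    return np.c_[-gx,-gz,-gy],gz
def seat(h=0,a=.314,S=(.5428,.1884,.075),D=.1576,dx=0,dy=0):
    M,gz=gaugeR(FY,a); P=np.array(S)+D*gz+[dx,dy,h]; return rel(P,M),P
E
python3 - <<'E'
from h import *
print(seat(.07))
E
```

```text
(([0.43, -0.0296, -0.0439], [0.28, -74.28, 24.12]), array([0.541048  , 0.23704567, 0.29489426]))
```

arm_command(
  steps=[
    [[0.43, -0.03, -0.044], [0.3, -74.3, 24.1], 0.0],
    [[0.43, -0.03, -0.044], [0.3, -74.3, 24.1], 0.0],
    [[0.43, -0.03, -0.044], [0.3, -74.3, 24.1], 0.0],
    [[0.43, -0.03, -0.044], [0.3, -74.3, 24.1], 0.0],
    [[0.43, -0.03, -0.044], [0.3, -74.3, 24.1], 0.0],
  ],
)

```text
t: 12.25
tool_pos: [0.5637, 0.0574, 0.2884]
tool_rot: [-0.456, -1.557, 2.136]
contact_force: [1.3, -0.1, -4.0]
opening: 0.0291
```

Run:
```python
from h import *
st();print(seat(.07))
```

```text
t 12.25 pos [0.5637 0.0574 0.2884] zaxis [-0.514 -0.801  0.306] yaxis [-0.166 -0.257 -0.952] F [ 1.28 -0.1  -4.02] open 0.0291 q [ 0.09  0.03  1.57 -0.25  1.74  2.21]
(([0.1161, -0.0486, -0.1303], [0.16, -33.07, 10.76]), array([0.541048  , 0.23704567, 0.29489426]))
```

arm_command(
  steps=[
    [[0.116, -0.049, -0.13], [0, -33, 10.8], 0.0],
    [[0.116, -0.049, -0.13], [0, -33, 10.8], 0.0],
    [[0.116, -0.049, -0.13], [0, -33, 10.8], 0.0],
    [[0.116, -0.049, -0.13], [0, -33, 10.8], 0.0],
    [[0.116, -0.049, -0.13], [0, -33, 10.8], 0.0],
  ],
)

```text
t: 12.75
tool_pos: [0.5393, 0.2413, 0.2956]
tool_rot: [-0.038, 1.832, -2.508]
contact_force: [0.1, -0.1, -4.2]
opening: 0.0288
```

Run:
```python
from h import *
import cv2
st();print(tilt(),seat(.07))
p=ctrl.get_image("side");q=ctrl.get_image("top")
o,P,Q=tool();O=P+.1576*Q[:,1];print("O",O,proj(O,K["side"],T["side"]))
cv2.imwrite("pics/s1.png",cv2.resize(p["img"][80:220,250:400,::-1],None,fx=4,fy=4,interpolation=cv2.INTER_CUBIC))
cv2.imwrite("pics/s1t.png",cv2.resize(q["img"][160:260,190:310,::-1],None,fx=5,fy=5,interpolation=cv2.INTER_CUBIC))
```

```text
t 12.75 pos [0.5393 0.2413 0.2956] zaxis [ 0.041 -0.952  0.304] yaxis [ 0.014 -0.304 -0.953] F [ 0.12 -0.07 -4.2 ] open 0.0288 q [ 0.43  0.03  1.55 -0.29  1.67  1.94]
(np.float64(0.309256104480442), array([0.99905233, 0.04350672, 0.00127048])) (([-0.0015, 0.002, 0.0039], [0.27, 0.39, -0.2]), array([0.541048  , 0.23704567, 0.29489426]))
O [0.54245049 0.18921308 0.14543866] [[313.82493969 154.45078092]]
```

View pics/s1.png

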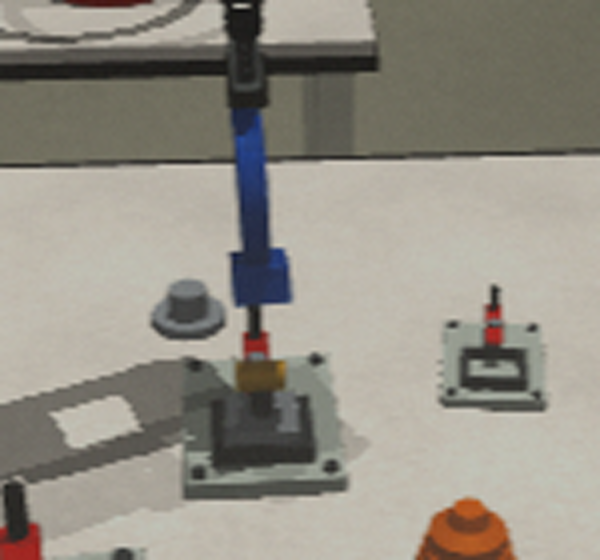

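View pics/s1t.png

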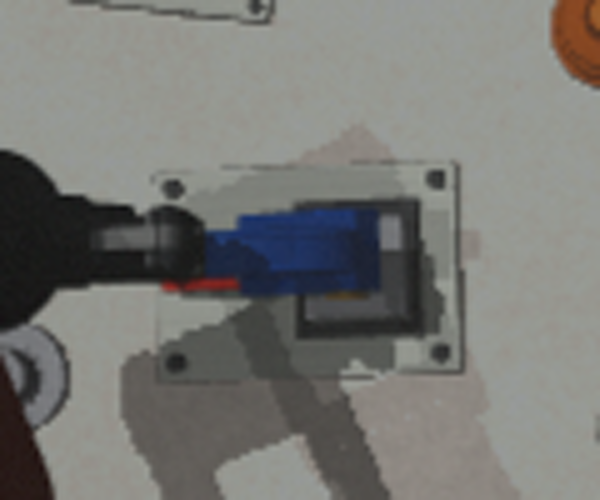

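```bash
cat >> h.py <<'E'
def overlay(img,n,x0,y0,w,h,k,fn,D=.1576):
    import cv2
    o,p,Q=tool(); gx,gy,gz=-Q[:,0],-Q[:,2],-Q[:,1]; O=p-D*gz
    im=cv2.resize(img[y0:y0+h,x0:x0+w,::-1],None,fx=k,fy=k,interpolation=cv2.INTER_CUBIC)
    def d(pts,c):
        uv=(proj(pts,K[n],T[n])-[x0,y0]+.5)*k-.5
        cv2.polylines(im,[np.int32(np.round(uv))],False,c,1)
    g=lambda x,y,z:O+gx*x*1e-3+gy*y*1e-3+gz*z*1e-3
    d([g(-22,-35,30),g(-22,-35,0),g(22,-35,0),g(22,-35,30),g(-22,-35,30)],(0,255,0))
    d([g(-22,-35,30),g(-22,35,30),g(22,35,30),g(22,-35,30)],(0,255,0))
    d([fx(np.array(v)*1e-3) for v in((-20,0,87),(20,0,87),(20,-12,75),(-20,-12,75),(-20,0,87))],(255,255,0))
    cv2.imwrite(fn,im)
E
python3 - <<'E'
from h import *
p=ctrl.get_image("side");overlay(p["img"],"side",285,130,60,60,10,"pics/o1.png")
p=ctrl.get_image("top");overlay(p["img"],"top",215,185,70,50,11,"pics/o1t.png")
E
```

```text
(no output)
```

View pics/o1.png

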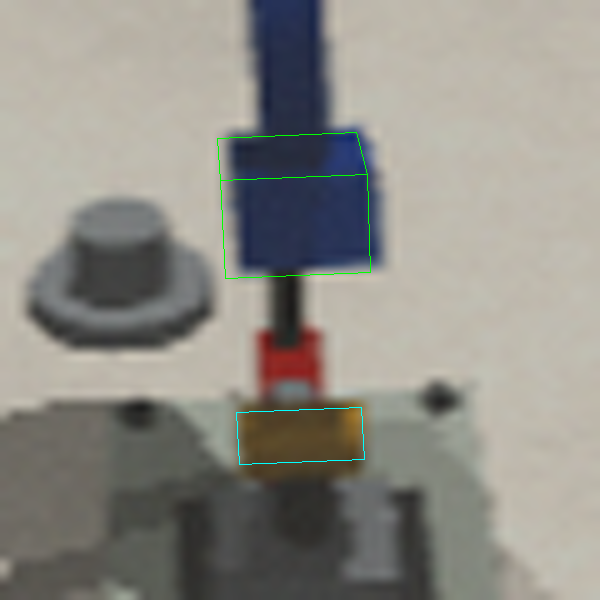

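View pics/o1t.png

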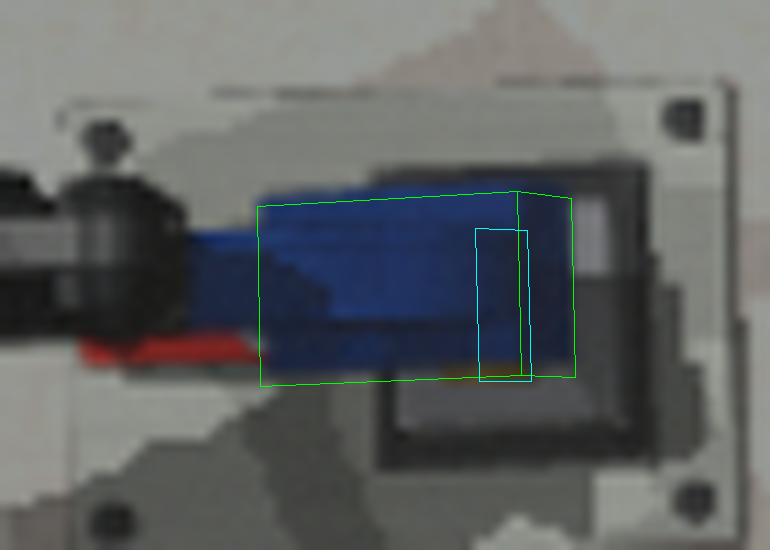

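Run:
```python
from h import *
for h in(.07,.04,.015,.01,.005,0): print(h,seat(h,dx=-.0023,a=.316)[0])
```

```text
0.07 ([0.0023, -0.0, -0.0015], [0.22, -0.18, -0.03])
0.04 ([0.0024, 0.0285, -0.0107], [0.22, -0.18, -0.03])
0.015 ([0.0024, 0.0523, -0.0184], [0.22, -0.18, -0.03])
0.01 ([0.0024, 0.0571, -0.0199], [0.22, -0.18, -0.03])
0.005 ([0.0024, 0.0618, -0.0214], [0.22, -0.18, -0.03])
0 ([0.0024, 0.0666, -0.023], [0.22, -0.18, -0.03])
```

arm_command(
  steps=[
    [[0.002, 0.015, -0.006], [0.2, -0.2, 0], 0.0],
    [[0.002, 0.03, -0.011], [0.2, -0.2, 0], 0.0],
    [[0.002, 0.045, -0.016], [0.2, -0.2, 0], 0.0],
    [[0.002, 0.052, -0.018], [0.2, -0.2, 0], 0.0],
    [[0.002, 0.052, -0.018], [0.2, -0.2, 0], 0.0],
  ],
)

```text
t: 13.45
tool_pos: [0.5381, 0.2363, 0.2372]
tool_rot: [-0.038, 1.827, -2.523]
contact_force: [0.3, -0.0, -4.0]
opening: 0.0292
```

Run:
```python
from h import *
st();print(tilt())
p=ctrl.get_image("side");overlay(p["img"],"side",285,130,60,60,10,"pics/o2.png")
for h in(.01,.005,0): print(h,seat(h,dx=-.0023,a=.316)[0])
```

```text
t 13.45 pos [0.5381 0.2363 0.2372] zaxis [ 0.035 -0.949  0.312] yaxis [ 0.007 -0.312 -0.95 ] F [ 0.33 -0.04 -3.97] open 0.0292 q [ 0.42  0.06  1.62 -0.29  1.59  1.97]
(np.float64(0.31743138735480403), array([ 0.99934488,  0.03594761, -0.00419385]))
0.01 ([-0.0, 0.0037, -0.0019], [-0.04, 0.04, 0.09])
0.005 ([-0.0, 0.0084, -0.0035], [-0.04, 0.04, 0.09])
0 ([-0.0, 0.0132, -0.005], [-0.04, 0.04, 0.09])
```

View pics/o2.png

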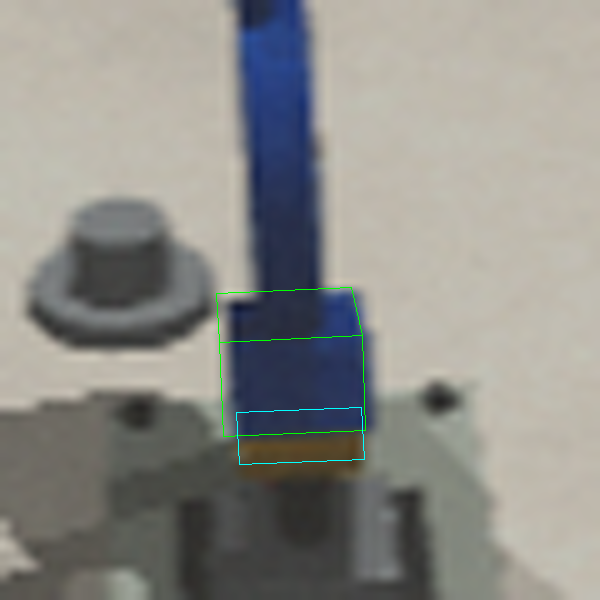

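arm_command(
  steps=[
    [[0, 0.004, -0.002], [0, 0, 0], 0.0],
    [[0, 0.007, -0.003], [0, 0, 0], 0.0],
    [[0, 0.01, -0.004], [0, 0, 0], 0.0],
    [[0, 0.01, -0.004], [0, 0, 0], 0.0],
  ],
)

```text
t: 13.9
tool_pos: [0.5385, 0.2374, 0.2277]
tool_rot: [-0.036, 1.827, -2.521]
contact_force: [-0.4, -0.3, -4.3]
opening: 0.0285
```

Run:
```python
from h import *
st();print(tilt())
for h in(.005,0,-.003): print(h,seat(h,dx=-.0023,a=.316)[0])
```

```text
t 13.9 pos [0.5385 0.2374 0.2277] zaxis [ 0.035 -0.95   0.312] yaxis [ 0.009 -0.311 -0.95 ] F [-0.43 -0.33 -4.33] open 0.0285 q [ 0.43  0.07  1.63 -0.29  1.57  1.98]
(np.float64(0.31687102284675034), array([ 0.99933943,  0.03626132, -0.00241163]))
0.005 ([-0.0002, -0.002, 0.0007], [-0.05, 0.06, 0.13])
0 ([-0.0002, 0.0028, -0.0009], [-0.05, 0.06, 0.13])
-0.003 ([-0.0003, 0.0056, -0.0018], [-0.05, 0.06, 0.13])
```

Not in contact yet; continue in small steps.

arm_command(
  steps=[
    [[0, 0.002, -0.0006], [0, 0, 0], 0.0],
    [[0, 0.003, -0.001], [0, 0, 0], 0.0],
    [[0, 0.003, -0.001], [0, 0, 0], 0.0],
  ],
)

```text
t: 14.2
tool_pos: [0.5386, 0.2377, 0.2247]
tool_rot: [-0.036, 1.827, -2.52]
contact_force: [-0.0, 1.3, -3.6]
opening: 0.0289
```

arm_command(
  steps=[
    [[0, 0.001, -0.0003], [0, 0, 0], 0.0],
    [[0, 0.002, -0.0007], [0, 0, 0], 0.0],
    [[0, 0.002, -0.0007], [0, 0, 0], 0.0],
  ],
)

```text
t: 14.5
tool_pos: [0.539, 0.238, 0.2241]
tool_rot: [-0.033, 1.827, -2.519]
contact_force: [-0.8, 1.1, 4.3]
opening: 0.0285
```

Run:
```python
from h import *
st();print(tilt())
for h in(0,-.003): print(h,seat(h,dx=-.0023,a=.316)[0])
```

```text
t 14.5 pos [0.539  0.238  0.2241] zaxis [ 0.035 -0.95   0.311] yaxis [ 0.011 -0.31  -0.951] F [-0.83  1.06  4.34] open 0.0285 q [ 0.43  0.07  1.63 -0.29  1.57  1.98]
(np.float64(0.3157217362921232), array([ 9.99338882e-01,  3.63559383e-02, -2.12156728e-04]))
0 ([0.0003, -0.0004, 0.0008], [0.02, 0.02, 0.01])
-0.003 ([0.0003, 0.0024, -0.0001], [0.02, 0.02, 0.01])
```

arm_command(
  steps=[
    [[0, 0.0005, 0], [0, 0, 0], 0.0],
    [[0, 0.0005, 0], [0, 0, 0], 0.0],
    [[0, 0.0005, 0], [0, 0, 0], 0.0],
    [[0, 0.0005, 0], [0, 0, 0], 0.0],
    [[0, 0.0005, 0], [0, 0, 0], 0.0],
  ],
)

```text
t: 15.0
tool_pos: [0.5392, 0.2379, 0.2241]
tool_rot: [-0.033, 1.827, -2.519]
contact_force: [-2.1, 1.8, 2.5]
opening: 0.0287
```

Run:
```python
from h import *
st();print(tilt())
print(seat(0,dx=-.0023,a=.316)[0])
p=ctrl.get_image("side");overlay(p["img"],"side",285,130,60,60,10,"pics/o3.png")
q=ctrl.get_image("top");overlay(q["img"],"top",215,185,70,50,11,"pics/o3t.png")
st()
```

```text
t 15.0 pos [0.5392 0.2379 0.2241] zaxis [ 0.034 -0.95   0.31 ] yaxis [ 0.012 -0.31  -0.951] F [-2.06  1.77  2.49] open 0.0287 q [ 0.43  0.07  1.63 -0.29  1.56  1.98]
(np.float64(0.31547483819786626), array([9.99339385e-01, 3.63411651e-02, 3.36333407e-04]))
([0.0005, -0.0004, 0.0008], [0.03, 0.01, -0.02])
t 15.1 pos [0.5392 0.238  0.2241] zaxis [ 0.035 -0.95   0.31 ] yaxis [ 0.012 -0.31  -0.951] F [-1.32  2.6   4.59] open 0.0286 q [ 0.43  0.07  1.63 -0.29  1.56  1.98]
```

View pics/o3.png

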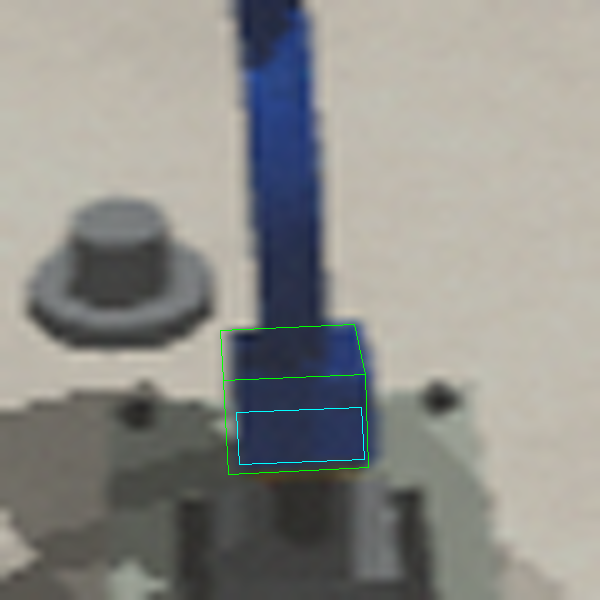

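View pics/o3t.png

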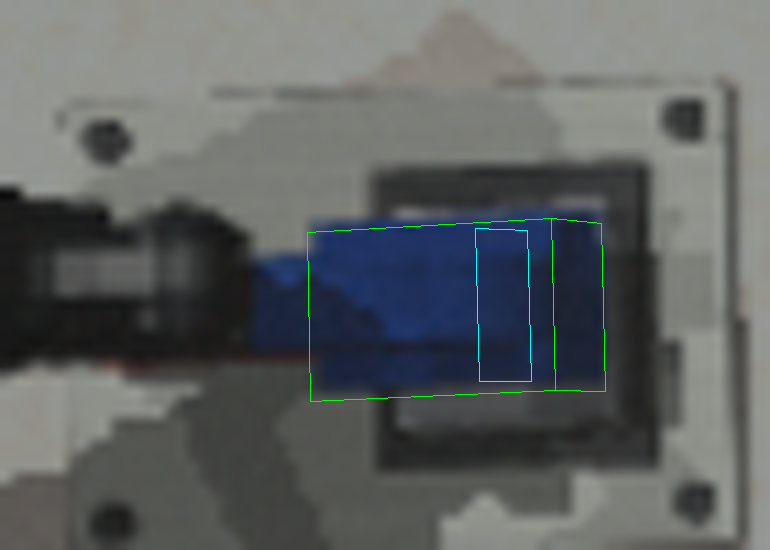

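arm_command(
  steps=[
    [[0, 0.001, 0.001], [0, 0, 0], 0.0],
    [[0, 0.001, 0.002], [0, 0, 0], 0.0],
    [[0, 0.001, 0.002], [0, 0, 0], 0.0],
  ],
)

```text
t: 15.4
tool_pos: [0.5393, 0.237, 0.2244]
tool_rot: [-0.032, 1.831, -2.515]
contact_force: [-2.3, 5.8, 5.1]
opening: 0.0293
```

arm_command(
  steps=[
    [[0, 0.0005, -0.001], [0, 0, 0], 0.0],
    [[0, 0.0005, -0.003], [0, 0, 0], 0.0],
    [[0, 0.0005, -0.003], [0, 0, 0], 0.0],
  ],
)

```text
t: 15.7
tool_pos: [0.5394, 0.2385, 0.2239]
tool_rot: [-0.031, 1.827, -2.519]
contact_force: [-1.4, -1.4, 6.5]
opening: 0.0289
```

Run:
```python
from h import *
st();print(tilt())
print(seat(0,dx=-.0023,a=.316)[0])
```

```text
t 15.7 pos [0.5394 0.2385 0.2239] zaxis [ 0.034 -0.95   0.311] yaxis [ 0.013 -0.31  -0.951] F [-1.45 -1.42  6.47] open 0.0289 q [ 0.43  0.07  1.63 -0.29  1.56  1.98]
(np.float64(0.3157218915946592), array([0.9993427 , 0.03622667, 0.00134222]))
([0.0007, -0.0005, 0.0014], [0.02, -0.01, -0.08])
```

arm_command(
  steps=[
    [[0, 0.0003, 0.0005], [0, 0, 0], 0.0],
    [[0, 0.0003, 0.0005], [0, 0, 0], 0.0],
    [[0, 0.0003, 0.0005], [0, 0, 0], 0.0],
    [[0, 0.0003, 0.0005], [0, 0, 0], 0.0],
    [[0, 0.0003, 0.0005], [0, 0, 0], 0.0],
  ],
)

```text
t: 16.2
tool_pos: [0.5394, 0.238, 0.224]
tool_rot: [-0.031, 1.827, -2.519]
contact_force: [-1.7, 2.4, 4.9]
opening: 0.0288
```

arm_command(
  steps=[
    [[0, 0.0003, 0], [0, 0, 0], 0.0],
    [[0, 0.0003, 0], [0, 0, 0], 0.0],
    [[0, 0.0003, 0], [0, 0, 0], 0.0],
    [[0, 0.0003, 0], [0, 0, 0], 0.0],
    [[0, 0.0003, 0], [0, 0, 0], 0.0],
  ],
)

```text
t: 16.7
tool_pos: [0.5394, 0.238, 0.224]
tool_rot: [-0.031, 1.827, -2.519]
contact_force: [-1.9, 1.8, 5.4]
opening: 0.0288
```

Run:
```python
from h import *
import cv2
st();print(tilt())
p=ctrl.get_image("side");cv2.imwrite("pics/f1.png",cv2.resize(p["img"][90:215,260:400,::-1],None,fx=4.5,fy=4.5,interpolation=cv2.INTER_CUBIC))
q=ctrl.get_image("top");overlay(q["img"],"top",205,175,80,60,9,"pics/f1t.png")
st()
```

```text
t 16.7 pos [0.5394 0.238  0.224 ] zaxis [ 0.034 -0.95   0.311] yaxis [ 0.013 -0.31  -0.951] F [-1.94  1.83  5.41] open 0.0288 q [ 0.43  0.07  1.63 -0.29  1.56  1.98]
(np.float64(0.3159331339670389), array([0.9993472 , 0.03609995, 0.00140358]))
t 16.8 pos [0.5394 0.238  0.224 ] zaxis [ 0.034 -0.95   0.311] yaxis [ 0.013 -0.31  -0.951] F [-1.75  2.1   4.64] open 0.029 q [ 0.43  0.07  1.63 -0.29  1.56  1.98]
```

View pics/f1.png

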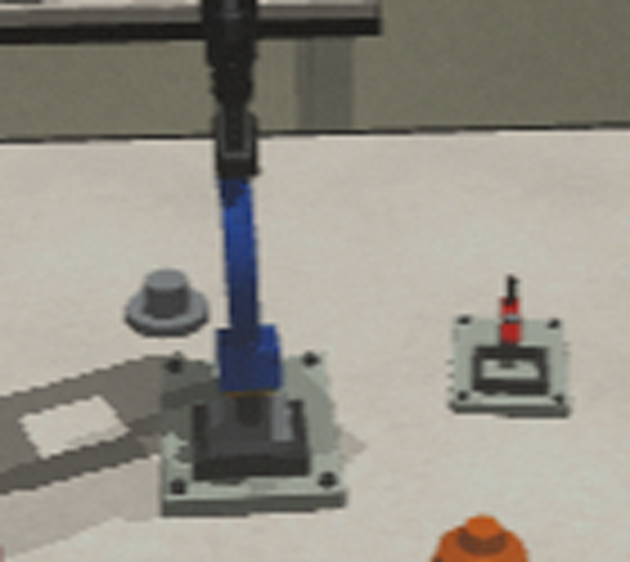

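View pics/f1t.png

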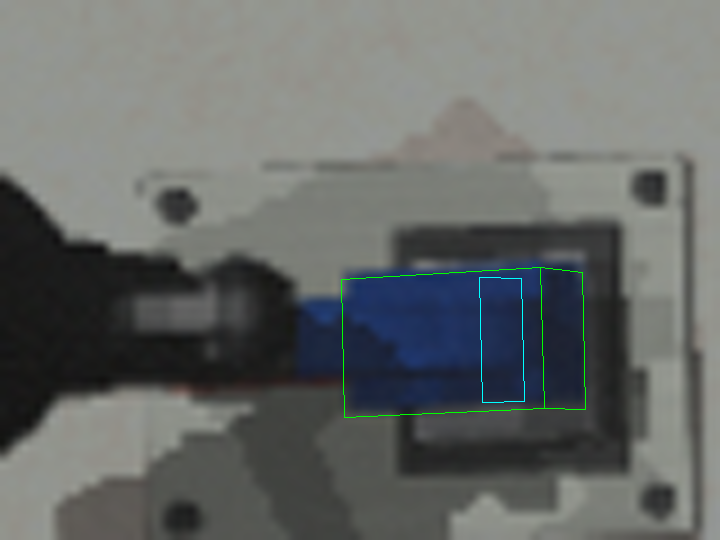

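Steady, seated and pressed with about 9–10 N; handing in.

Run:
```python
from station import ctrl
print(ctrl.finish_job())
```

```text
the job is handed in; nothing more can be done
None
```

I closed the turnbutton, seated the blue gauge on the stud head with its pointer on the mark, and handed the job in at about 17 s of the 58 s allowed. No verdict was reported.

**Turnbutton:** I chose the middle of the three fixtures, the one holding the brass-headed stud. I gripped the black pin and swung it round to the stop. The arm then pushed with about 25 N against the stop. The next pictures showed the bar fully across, at about 0.03 rad.

**Mark:** I lifted the gauge by its black grip and turned its dial to the side camera. The mark measured about 0.315 rad. I leaned the gauge to 0.310 rad in the air, and the picture showed the pointer over the red mark.

**Seat:** I carried the gauge over at that lean and lowered it onto the head. A small shift to either side was resisted in both directions, so both faces of the V are touching. Contact force was about 9–10 N and the arm was still. The last lean reading was 0.316 rad.

**What I could not check:**
- **Pointer on the stud:** the dial faces away from both cameras there, so the pointer's final position is inferred from the tool's lean and the test in the air.
- **Position along the head:** the pictures put the gauge about 1–1.5 mm too far along the head's axis. The limit is 6 mm, so I left it.

No check failed. I did not touch the bystander objects.

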